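# Tap the bearing cup home with an oak block

## Task

The steel bearing cup has only been started in the grey bearing housing: take the square oak block that stands on end and tap the cup's lip down with the block's end, a little on one side and then on the other, until the lip sits fully down on the housing all the way round. It must go in square: it jams if it ever cocks by more than about 8 degrees, and only the wood may push on it, not the gripper. Then stand the block upright on the bench again, clear of the housing, and leave the other things where they are.

Things in the scene. Friction and masses are not known exactly. Their poses are not given: they have to be found in the camera images.
- housing: Grey cast bearing housing bolted to the bench (cannot move). Foot flange 150 x 120 x 14 mm (x, y, z) with four bolt heads 9 mm high, and on it a round barrel 104 mm in diameter whose flat top face is 70 mm above the bench; an upright bore 67 mm wide in its middle. Origin: on the bench, under the bore's axis; z up.
- cup: Steel bearing cup started in the bore: flat lip 84 mm outer diameter, 6 mm thick, 50 mm open middle, on a 65 mm sleeve. Origin: centre of the lip's underside; z: the cup's axis, up. At the start the lip's underside is 16 to 20 mm above the housing face, cocked up to 2 degrees any way. Home, it lies on the face (origin 70 mm above the bench) and stops hard. Stays where left; cannot shift sideways.
- cup_top (a point): Centre of the cup's upper lip plane, 6 mm above its origin. Pushed on one side, 33 mm from the axis, that side sinks with the push while the opposite side stays or lifts up to 2 mm: a 4 mm push tilts the cup about 5 degrees and sinks its middle by 1 to 3 mm. It starts to move at about 4 N; a push takes about 8 N at 15 mm/s and 16 N at 50 mm/s; once the lip is on the face the force rises steeply.
- drift: Plain oak block, 28 x 28 mm square and 130 mm long, 80 g, standing on end on the bench, to the left or the right of the housing. Origin: centre of its lower end; z runs along its length, upward; x and y are square to its flat sides.
- tape: Tape measure, black case 36 x 66 x 60 mm (x, y, z), standing on the bench on the other side of the housing from the oak block. Origin: centre of its underside. Leave it.
- clamp: Blue bar clamp with a 400 mm steel bar along its y, lying beyond the housing, 40 mm high. Origin: under the middle of the bar. Leave it.
- drill: Yellow and black cordless drill standing on its battery (80 x 130 mm), 212 mm high, at the far left. Origin: under the battery's centre. Leave it.
- strip: Flat oak strip 45 x 260 x 12 mm (x, y, z) lying at the far right. Origin: centre of its underside. Leave it.
Not all that is in view belongs to the job. Leave any turquoise look-alike of the drift alone.

How it is judged:
By the outcome, as a careful person would: the job done as asked, in the order asked, and still so for the second after the job is handed in, with the robot touching nothing.
It also fails if it takes over 67 s, if anything falls off the work surface, if the arm or the gripper's body presses on something with over 40 N, if the wrist force passes 120 N, or if a joint passes its speed limit or range.

## Robot

A 6-joint arm with a two-finger parallel gripper is mounted at the origin on the work surface. World frame = base frame: x ahead of the robot, y to its left, z up, the work surface at z = 0. Lengths are in mm, angles in degrees, forces in N, time in s.
With the tool pointing down it reaches from about 300 to 850 mm from the base axis. Payload 4.2 kg.
Tool frame: the origin (TCP) lies midway between the tips of the shut fingers; the grasp point (between the pads) lies 19 mm behind it; x points along the fingers, y is the direction in which the jaws open and shut, and the axes are right-handed (so a half turn about x gives the same grasp; the last joint's range is limited). The gripper opens to 91 mm and grips with 3 to 60 N. Pads are 32 mm wide; open, the fingers measure 118 mm over their backs; the gripper's body (76 mm by 178 mm) begins 60 mm behind the grasp point.
Start: joints at [-75.229, 18.312, 89.639, -0, 72.044, -1.146], TCP at [157.691, -552.971, 213.976] pointing down, gripper open.
Joint ranges: [-177.97, 177.97], [-48.28, 115.42], [12.27, 149.76], [-77.06, 257.06], [2.81, 150.46], [-146.56, 146.56]. Speed limits (degrees/s): [147.25, 147.25, 180, 180, 180, 180].

## Interface

Orientations are given as [roll, pitch, yaw] about the fixed x, y, z axes, in that order (R = Rz(yaw) Ry(pitch) Rx(roll)).
In Python, from workcell import env gives the robot as it stands.
- The arm moves only by the shell command python3 -m handwheel 'ROWS' [FORCE]. ROWS is text: rows parted by semicolons, each of 7 numbers parted by spaces: the turn, a rotation vector about the tool's x, y, z in degrees, then the shift along the tool's x, y, z in m, then the finger opening in m, from 0 to 0.0912. In form: rx ry rz x y z grip; .... A call has 1 to 12 rows; each row is the pose to reach, as a shift and turn from the pose commanded when the call began, along the tool's axes at that moment; what a row does not reach only later rows make up. A row lasts 1/12 s, in which the tool goes at most 41.7 mm and 7.16 degrees, less where a joint would pass 70% of its speed; a pose out of reach is approached as far as the arm can. A call with a gripper value outside its range is refused whole. The fingers move at their own pace and stop on an object; FORCE is the grip in N (left out, the last holds). Time passes only in rows, so rows that repeat a pose let the fingers close. It gives the time, the measured TCP pose, the force and the opening at its end, in the units of the state.
- env.state(): the state, without advancing time (a new reading comes with each control period).
- env.grab_frame(name): name is "scene" or "top" or "wrist"; returns the picture (400x640x3 uint8, red, green, blue); there is no depth.
- env.get_calibration(name): a dict with "mtx" (3x3 intrinsics, pixels), "T" (4x4, takes a point from camera to world coordinates); the wrist camera has in their place "hand_eye" (4x4, takes a point from camera to tool coordinates, whose origin is the TCP and whose axes are the tool frame's). Camera axes: x right, y up, looking along -z (the intrinsics and any distortion apply to the point x, -y, -z); pixel columns grow to the right and rows downward; lengths in mm; the calibration is good to about 2 mm. A picture is of the moment at which its call begins: read the wrist's pose just before it. get_calibration takes no time and is no camera call.
- env.job_done(): hands the job in, once; it reports no verdict.
The state is a dict: "time_s": time; "qpos": joint angles; "qvel": joint speeds; "effort": joint torques, N m; "ee_pos": TCP position; "ee_rot": TCP orientation; "force": force on the tool from outside, world axes, zero at the start; "torque": the same for the moment, N m; "gripper_width": finger opening in mm.
Only numpy, scipy, OpenCV 4.12 (cv2) and the standard library are available. Lean on these libraries where they do the work, as an engineer would, in place of code of your own. Each camera call takes 0.05 s, during which the arm holds its last target. There are 200 camera calls.

## Working session

There is one attempt and no reset: what is moved stays moved. The work goes in short steps, Python scripts to look and compute and a shell command to move; the robot and the scene stay as the last step left them, time stands still between calls to the robot, and variables do not carry over. Pictures are saved under pics/ and viewed, on a budget of 10 in all, crops included, one or two more only if the job needs it, and the job is handed in when it is done.

```bash
ls; mkdir -p pics
python3 - <<'E'
from workcell import env
import cv2,numpy as np
for n in("scene","top"):
    cv2.imwrite(f"pics/{n}0.png",env.grab_frame(n)[:,:,::-1])
    c=env.get_calibration(n);print(n,{k:np.round(v,3).tolist() if not isinstance(v,str) else v for k,v in c.items()})
c=env.get_calibration("wrist");print({k:np.round(v,3).tolist() for k,v in c.items()})
print(env.state())
E
```

```text
pics
scene {'mtx': [[434.466, 0.0, 312.408], [0.0, 434.466, 193.277], [0.0, 0.0, 1.0]], 'T': [[-0.72, -0.527, 0.45, 1164.062], [0.693, -0.554, 0.461, 612.08], [0.006, 0.645, 0.764, 1073.689], [0.0, 0.0, 0.0, 1.0]]}
top {'mtx': [[378.318, 0.0, 322.516], [0.0, 378.318, 195.029], [0.0, 0.0, 1.0]], 'T': [[0.015, 0.998, -0.059, 484.767], [-1.0, 0.017, 0.019, 9.199], [0.02, 0.059, 0.998, 1325.594], [0.0, 0.0, 0.0, 1.0]]}
{'mtx': [[324.506, 0.0, 311.362], [0.0, 324.506, 200.222], [0.0, 0.0, 1.0]], 'hand_eye': [[0.0, 0.261, -0.965, -169.679], [1.0, 0.0, 0.0, -1.644], [0.0, -0.965, -0.261, -73.676], [0.0, 0.0, 0.0, 1.0]]}
{'time_s': 0.1, 'qpos': array([-7.52291074e+01,  1.83449051e+01,  8.96998070e+01,  2.17394571e-03,
        7.20458318e+01, -1.14576215e+00]), 'qvel': array([ 0.03500371, -0.0615426 , -0.05105291,  0.05417687, -0.07874241,
       -0.03639562]), 'effort': array([-1.83319565e-05, -4.13332593e+01, -2.32509649e+01,  7.28657423e-02,
        4.21502092e-02, -5.15169177e-05]), 'ee_pos': array([ 157.58128517, -552.49683187,  213.23253314]), 'ee_rot': array([-92.45353738,  89.90943254, 103.46244561]), 'force': array([ 0.53070964,  0.20044048, -1.01567723]), 'torque': array([-0.02468842, -0.02077782,  0.055488  ]), 'gripper_width': 91.02204239172008}
```

View pics/scene0.png

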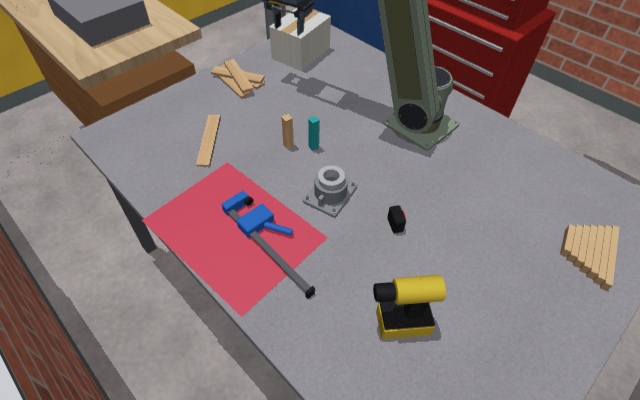

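View pics/top0.png

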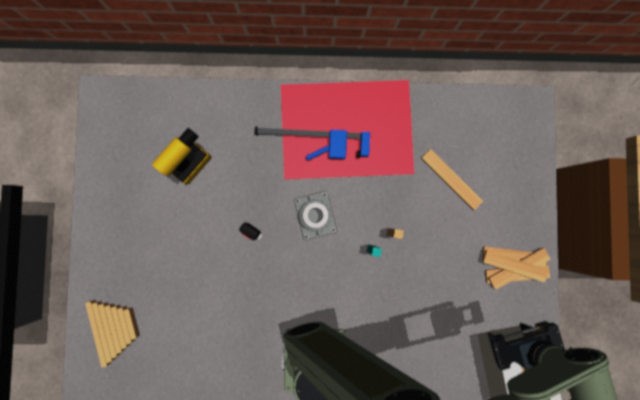

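The scene picture shows the oak block at (287,131) with its turquoise look-alike at (314,133). The top picture has the oak at (398,233), the turquoise at (375,251), the housing and cup at (315,215), and the tape at (250,231). The oak-coloured block standing on end is the drift. The flat strip at (452,180) and the wood piles aren't standing, and the turquoise block is excluded.

```bash
cat > h.py <<'E'
from workcell import env
import cv2,numpy as np
from scipy.spatial.transform import Rotation as Rn
def cam(n,s=None):
    c=env.get_calibration(n)
    if n!="wrist": return c["mtx"],np.array(c["T"])
    T=np.eye(4);T[:3,:3]=Rn.from_euler("xyz",s["ee_rot"],degrees=True).as_matrix();T[:3,3]=s["ee_pos"]
    return c["mtx"],T@c["hand_eye"]
def ray(C,p):
    K,T=C; d=np.linalg.inv(K)@[p[0],p[1],1]; d=T[:3,:3]@(d*[1,-1,-1]); return T[:3,3],d
def onz(C,p,z):
    o,d=ray(C,p); return o+d*(z-o[2])/d[2]
def proj(C,P):
    K,T=C; q=T[:3,:3].T@(np.asarray(P,float)-T[:3,3]); q=K@(q*[1,-1,-1]); return q[:2]/q[2]
def blobs(im,lo,hi,roi,amin=20):
    x0,y0,x1,y1=roi; m=cv2.inRange(cv2.cvtColor(im[y0:y1,x0:x1],cv2.COLOR_RGB2HSV),lo,hi)
    cs=cv2.findContours(m,cv2.RETR_EXTERNAL,cv2.CHAIN_APPROX_NONE)[0]
    return [c+[x0,y0] for c in cs if cv2.contourArea(c)>amin]
E
python3 - <<'E'
from h import *
a=cv2.imread("pics/top0.png")[:,:,::-1];b=cv2.imread("pics/scene0.png")[:,:,::-1]
C=cam("top");S=cam("scene")
for c in blobs(a,(8,70,80),(25,255,255),(380,215,420,250)):
    print("top oak",cv2.boundingRect(c),cv2.minAreaRect(c)); print(onz(C,cv2.minAreaRect(c)[0],130))
for c in blobs(b,(8,70,80),(25,255,255),(270,105,305,160)):
    x,y,w,h=cv2.boundingRect(c);print("scene oak",x,y,w,h,onz(S,(x+w/2,y+h-2),0),onz(S,(x+w/2,y+5),130))
for c in blobs(a,(80,70,50),(100,255,255),(355,235,395,265)): print("turq",onz(C,cv2.minAreaRect(c)[0],130))
# housing: bore dark / ring in top
print("cup top",onz(C,(315,215),94)); print("cup scene",onz(S,(331,177),94))
crop=np.hstack([cv2.resize(a[185:265,285:425],None,fx=4,fy=4,interpolation=2),])
crop2=cv2.resize(b[100:220,260:370],(293,320),interpolation=2)
cv2.imwrite("pics/c1.png",np.hstack([crop[:320,:507],crop2])[:,:,::-1] if 0 else cv2.resize(np.hstack([crop,crop2]),(800,300))[:,:,::-1])
E
```

```text
top oak (393, 229, 11, 10) ((398.0, 233.5), (9.0, 10.0), 90.0)
[ 437.57557223 -254.1861934   130.        ]
scene oak 282 114 11 35 [ 446.53235877 -251.46586949    0.        ] [ 444.39533398 -246.49821575  130.        ]
turq [ 380.04398357 -184.38383315  130.        ]
cup top [492.08533741   8.98967429  94.        ]
cup scene [500.90454038  13.38485977  94.        ]
```

View pics/c1.png

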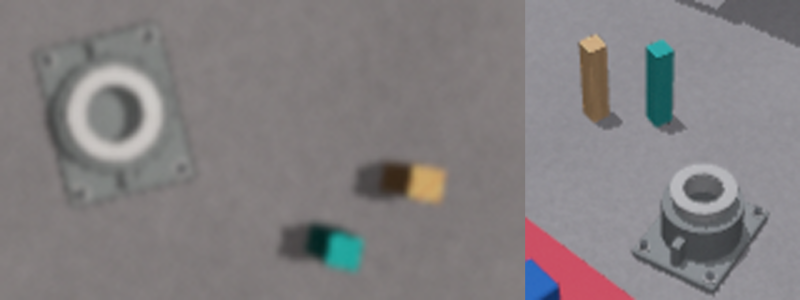

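The crop confirms it: the plain oak block is at top (398,233), the turquoise one stands beside it, and the cup sits proud on the housing. Next I hover for a close wrist view.

```bash
cat >> h.py <<'E'
def rel(P,yawdeg=0,s=None):
    s=s or env.state();R=Rn.from_euler("xyz",s["ee_rot"],degrees=True).as_matrix()
    return np.round(R.T@(np.asarray(P,float)-s["ee_pos"])/1000,4)
E
python3 - <<'E'
from h import *
s=env.state();R=Rn.from_euler("xyz",s["ee_rot"],degrees=True).as_matrix();print(R.round(3));print(rel((442,-251,230)))
E
```

```text
[[-0.     0.274 -0.962]
 [ 0.002 -0.962 -0.274]
 [-1.    -0.002 -0.   ]]
[-0.0164 -0.212  -0.3562]
```

```bash
python3 -m handwheel '0 0 0 -0.016 -0.02 -0.033 0.091;0 0 0 -0.016 -0.04 -0.066 0.091;0 0 0 -0.016 -0.06 -0.1 0.091;0 0 0 -0.016 -0.08 -0.135 0.091;0 0 0 -0.016 -0.1 -0.168 0.091;0 0 0 -0.016 -0.12 -0.202 0.091;0 0 0 -0.016 -0.14 -0.235 0.091;0 0 0 -0.016 -0.16 -0.269 0.091;0 0 0 -0.016 -0.18 -0.302 0.091;0 0 0 -0.016 -0.2 -0.335 0.091;0 0 0 -0.016 -0.212 -0.356 0.091;0 0 0 -0.016 -0.212 -0.356 0.091'
python3 - <<'E'
from h import *
s=env.state();im=env.grab_frame("wrist");cv2.imwrite("pics/w1.png",im[:,:,::-1]);np.save("w1.npy",np.r_[s["ee_pos"],s["ee_rot"]])
C=cam("wrist",s)
for c in blobs(im,(8,70,80),(25,255,255),(0,0,640,400),200):print(cv2.boundingRect(c),cv2.contourArea(c))
print(proj(C,(442,-251,130)),proj(C,(442,-251,0)))
E
```

```text
time_s: 1.1
ee_pos: [444.5, -248.2, 229.5]
ee_rot: [-133.2, 89.9, 63.0]
force: [0.7, 0.6, 0.1]
gripper_width: 91.2
(295, 322, 305, 20) 4334.0
(493, 255, 19, 56) 364.0
(112, 255, 18, 56) 319.5
(299, 169, 40, 62) 1613.5
(490, 0, 110, 185) 8768.0
[315.8263935  205.10126099] [314.61118622 176.62095006]
```

View pics/w1.png

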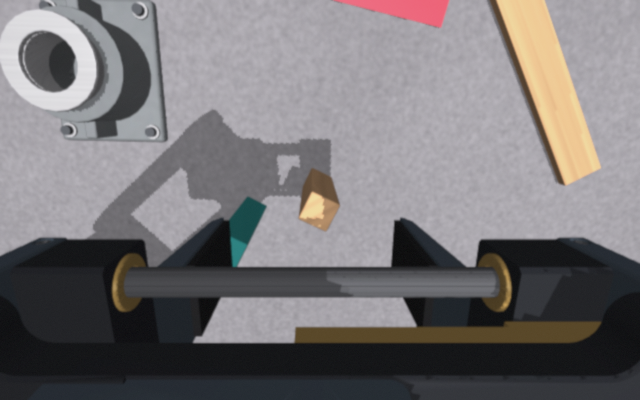

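The wrist view shows the oak block's lit top face near (319,210), the turquoise block at (245,230) close to the left finger, and the cup ring at (50,60). I'll work out the block's yaw and position, and a first cup estimate.

Run:
```python
from h import *
im=cv2.imread("pics/w1.png")[:,:,::-1];p=np.load("w1.npy");s=dict(ee_pos=p[:3],ee_rot=p[3:]);C=cam("wrist",s)
v=im[165:235,290:345].astype(int).sum(2)
R=im[...,0]; m=((R>175)&(im[...,2]<150)).astype(np.uint8);m[:165]=0;m[235:]=0;m[:,:290]=0;m[:,345:]=0
ys,xs=np.nonzero(m);pts=np.c_[xs,ys].astype(np.float32);hull=cv2.convexHull(pts)
W=np.array([onz(C,q,130)[:2] for q in hull[:,0]],np.float32)
print("oak top",cv2.minAreaRect(W))
for c in blobs(im,(80,70,30),(100,255,255),(180,170,300,300),100):
    W=[onz(C,q[0],0)[:2].round() for q in c[::12]];r=cv2.boundingRect(c);print("turq",r,onz(C,(250,198),0)); 
q=np.array(im[165:235,290:345]);cv2.imwrite("pics/c2.png",np.hstack([cv2.resize(q,None,fx=7,fy=7,interpolation=0)[:,:,::-1],cv2.resize(cv2.cvtColor(m[165:235,290:345]*255,cv2.COLOR_GRAY2BGR),None,fx=7,fy=7,interpolation=0)]))
# cup ring (white)
g=im.min(2);mr=((g>185)).astype(np.uint8);mr[130:]=0;mr[:,130:]=0
cs=max(cv2.findContours(mr,cv2.RETR_EXTERNAL,cv2.CHAIN_APPROX_NONE)[0],key=cv2.contourArea)
e=cv2.fitEllipse(cs);print("ring",e,onz(C,e[0],94))
```

```text
oak top ((437.275146484375, -254.24844360351562), (26.110530853271484, 27.258398056030273), 79.01791381835938)
turq (229, 197, 37, 71) [ 392.55756844 -179.84453019    0.        ]
ring ((46.973358154296875, 59.71241760253906), (87.69857788085938, 107.94126892089844), 141.05252075195312) [493.39114198   8.53280507  94.        ]
```

View pics/c2.png

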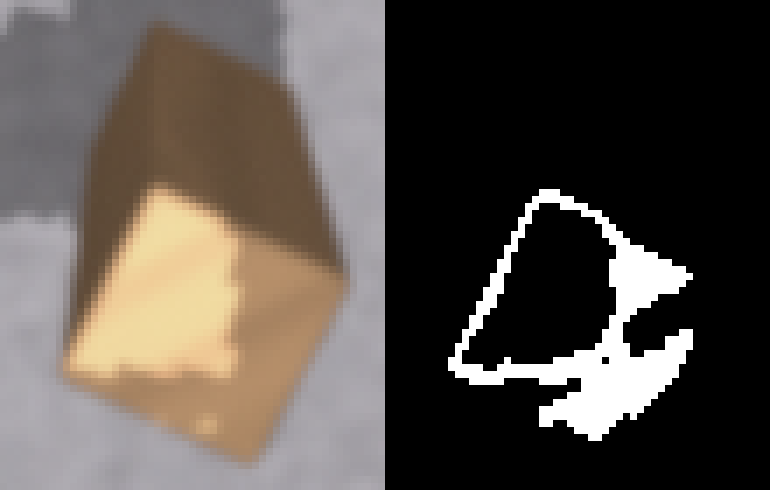

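The crop shows all four corners of the top face: (312.4,191.4), (339.3,204.7), (325.7,231.4) and (298.9,218.6).

Run:
```python
from h import *
p=np.load("w1.npy");s=dict(ee_pos=p[:3],ee_rot=p[3:]);C=cam("wrist",s)
W=np.array([onz(C,q,130)[:2] for q in [(312.4,191.4),(339.3,204.7),(325.7,231.4),(298.9,218.6)]])
c=W.mean(0);print(c)
for i in range(4):
    d=W[(i+1)%4]-W[i];print(np.hypot(*d),np.degrees(np.arctan2(d[1],d[0]))%90)
R=Rn.from_euler("xyz",env.state()["ee_rot"],degrees=True).as_matrix();print(R.round(4))
y=np.degrees(np.arctan2(R[1,1],R[0,1]));print("tool y heading",y)
print("rel above",rel((c[0],c[1],229.5)))
```

```text
[ 437.06644771 -255.38475837]
26.024426005610277 79.2746082202016
27.02072138776303 81.12511227880915
26.338183347300834 79.43467797285993
27.08597843078492 80.45693406895879
[[-8.000e-04  2.782e-01 -9.605e-01]
 [ 5.000e-04 -9.605e-01 -2.782e-01]
 [-1.000e+00 -6.000e-04  6.000e-04]]
tool y heading -73.84929670845118
rel above [-0.      0.0037  0.0072]
```

```bash
python3 -m handwheel '6.5 0 0 0 0.004 0.007 0.091;13 0 0 0 0.004 0.007 0.091;19.5 0 0 0.02 0.004 0.007 0.091;26 0 0 0.05 0.004 0.007 0.091;26 0 0 0.08 0.004 0.007 0.091;26 0 0 0.11 0.004 0.007 0.091;26 0 0 0.14 0.004 0.007 0.091;26 0 0 0.153 0.004 0.007 0.091;26 0 0 0.153 0.004 0.007 0.091;26 0 0 0.153 0.004 0.007 0.091'
python3 -m handwheel '0 0 0 0 0 0 0.06;0 0 0 0 0 0 0.04;0 0 0 0 0 0 0.02;0 0 0 0 0 0 0.02;0 0 0 0 0 0 0.02;0 0 0 0 0 0 0.02;0 0 0 0 0 0 0.02;0 0 0 0 0 0 0.02' 50
```

```text
time_s: 1.98
ee_pos: [435.4, -257.9, 76.6]
ee_rot: [-8.6, 89.9, 161.2]
force: [0.9, 0.6, 1.1]
gripper_width: 91.2
time_s: 2.65
ee_pos: [436.3, -257.2, 77.0]
ee_rot: [128.4, 90.0, -61.6]
force: [-0.8, 0.6, 0.2]
gripper_width: 40.9
```

```bash
python3 -m handwheel '0 0 0 0 0 0 0.015;0 0 0 0 0 0 0.015;0 0 0 0 0 0 0.015;0 0 0 0 0 0 0.015;0 0 0 0 0 0 0.015;0 0 0 0 0 0 0.015' 50
python3 - <<'E'
from h import *
s=env.state();R=Rn.from_euler("xyz",s["ee_rot"],degrees=True).as_matrix();print(R.round(4),s["ee_pos"],s["gripper_width"])
im=env.grab_frame("wrist");cv2.imwrite("pics/w2.png",im[:,:,::-1])
E
```

```text
time_s: 3.15
ee_pos: [436.2, -257.2, 76.9]
ee_rot: [-5.1, 90.0, 164.8]
force: [-0.0, -0.4, -1.8]
gripper_width: 27.8
[[-2.000e-04 -1.751e-01 -9.845e-01]
 [ 0.000e+00 -9.845e-01  1.751e-01]
 [-1.000e+00 -0.000e+00  2.000e-04]] [ 436.21402898 -257.21008627   76.86044403] 27.785470771991655
```

Gripped flush at 27.8 mm. Next: lift, then carry it over to the right side of the cup.

```bash
python3 -m handwheel '0 0 0 -0.03 0 0 0.015;0 0 0 -0.065 0 0 0.015;0 0 0 -0.1 0 0 0.015;0 0 0 -0.115 -0.02 -0.001 0.015;0 0 0 -0.115 -0.055 -0.002 0.015;0 0 0 -0.115 -0.09 -0.003 0.015;0 0 0 -0.115 -0.125 -0.005 0.015;0 0 0 -0.115 -0.16 -0.006 0.015;0 0 0 -0.115 -0.195 -0.008 0.015;0 0 0 -0.115 -0.225 -0.009 0.015;0 0 0 -0.115 -0.239 -0.009 0.015;0 0 0 -0.115 -0.239 -0.009 0.015'
python3 -m handwheel '0 0 0 0.005 0 0 0.015;0 0 0 0.01 0 0 0.015;0 0 0 0.015 0 0 0.015;0 0 0 0.015 0 0 0.015'
python3 - <<'E'
from h import *
s=env.state();im=env.grab_frame("wrist");cv2.imwrite("pics/w3.png",im[:,:,::-1]);C=cam("wrist",s)
s2=env.grab_frame("scene")[120:230,270:400];im2=cv2.resize(s2,(473,400),interpolation=2)
cv2.imwrite("pics/w3b.png",cv2.resize(np.hstack([im,im2]),(800,288))[:,:,::-1])
print(s["ee_pos"],s["force"],proj(C,(493,9,94)),proj(C,(487,-23,100)))
E
```

```text
time_s: 4.2
ee_pos: [487.3, -20.8, 191.8]
ee_rot: [-82.2, 89.9, 87.9]
force: [-0.4, -0.3, -0.9]
gripper_width: 27.7
time_s: 4.53
ee_pos: [485.8, -24.5, 175.4]
ee_rot: [11.8, 89.8, -178.3]
force: [-0.2, 0.2, -2.2]
gripper_width: 27.8
[485.81937707 -24.45898191 175.42698816] [-0.20312366  0.16654444 -2.21790245] [270.85167008 204.72623351] [311.32874873 207.1301264 ]
```

View pics/w3b.png

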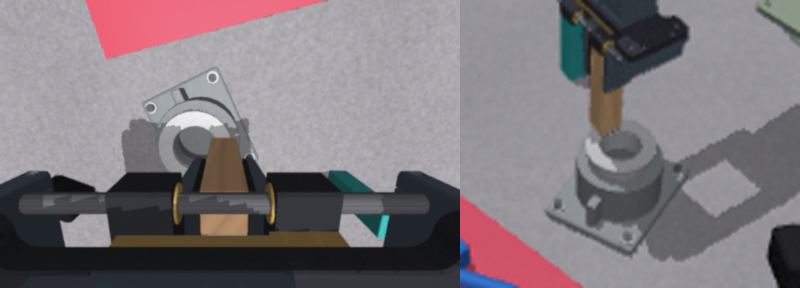

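The wrist view shows the block's lower end over the right side of the lip, with the ring at about (274,195) in full-size pixels. I predicted (271,205), so I'll check the centre in x from the ring's edges.

Run:
```python
from h import *
s=env.state();C=cam("wrist",s)
t=np.linspace(0,2*np.pi,181)
im=cv2.imread("pics/w3.png")
big=cv2.resize(im[130:260,190:370],None,fx=4,fy=4,interpolation=2)
for (x,y,r,col) in [(493,9,42,(0,0,255)),(493,9,25,(0,0,255)),(500,10,42,(0,255,0)),(500,10,25,(0,255,0))]:
    P=np.array([proj(C,(x+r*np.cos(a),y+r*np.sin(a),94)) for a in t])
    cv2.polylines(big,[(((P-[190,130])*4)).astype(np.int32)],True,col,1)
cv2.imwrite("pics/c3.png",big)
```

```text
(no output)
```

View pics/c3.png

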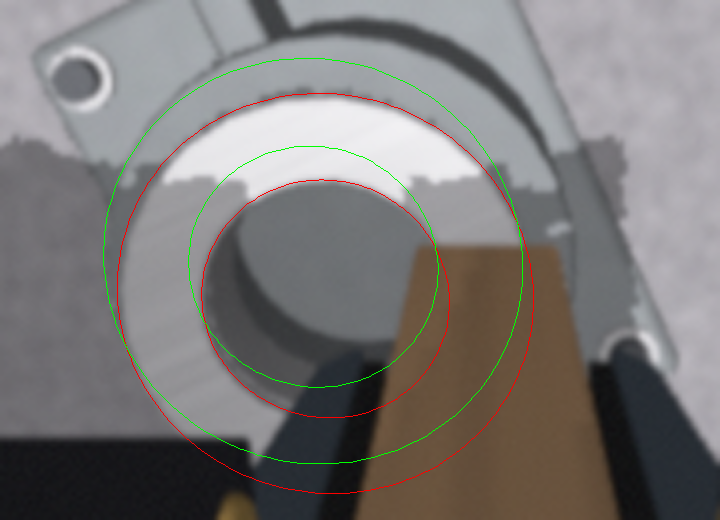

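The red circles, centred at (493, 9), fit the lip exactly. The block's middle is about 34 mm out on the right side, so I'll creep down.

```bash
python3 -m handwheel '0 0 0 0.001 0 0 0.015;0 0 0 0.002 0 0 0.015;0 0 0 0.003 0 0 0.015';python3 -m handwheel '0 0 0 0.001 0 0 0.015;0 0 0 0.002 0 0 0.015'
```

```text
time_s: 4.88
ee_pos: [487.1, -23.7, 174.0]
ee_rot: [172.9, 90.0, -17.2]
force: [-0.7, 0.1, -0.5]
gripper_width: 27.8
time_s: 5.05
ee_pos: [487.0, -23.6, 171.9]
ee_rot: [140.0, 90.0, -50.1]
force: [-0.6, 0.7, -1.9]
gripper_width: 27.9
```

```bash
for i in 1 2 3; do python3 -m handwheel '0 0 0 0.001 0 0 0.015' | grep -E "pos|force"; done
```

```text
ee_pos: [487.1, -23.5, 171.1]
force: [-0.8, -0.3, 5.4]
ee_pos: [487.1, -23.5, 170.6]
force: [-1.8, 0.4, 6.0]
ee_pos: [487.1, -23.6, 169.9]
force: [-1.6, -0.3, 7.6]
```

```bash
python3 -m handwheel '0 0 0 0.001 0 0 0.015;0 0 0 0.002 0 0 0.015;0 0 0 0.002 0 0 0.015' | grep -E "pos|force"
python3 -m handwheel '0 0 0 -0.008 0 0 0.015;0 0 0 -0.012 -0.015 0 0.015;0 0 0 -0.012 -0.04 0 0.015;0 0 0 -0.012 -0.06 0 0.015;0 0 0 -0.012 -0.067 0 0.015;0 0 0 -0.012 -0.067 0 0.015;0 0 0 -0.009 -0.067 0 0.015;0 0 0 -0.007 -0.067 0 0.015;0 0 0 -0.005 -0.067 0 0.015'| grep -E "pos|force"
for i in 1 2 3; do python3 -m handwheel '0 0 0 0.001 0 0 0.015' | grep -E "pos|force"; done
```

```text
ee_pos: [487.0, -23.7, 167.9]
force: [-1.8, -1.0, 4.6]
ee_pos: [498.4, 41.6, 171.6]
force: [-0.8, 0.4, -1.1]
ee_pos: [498.4, 41.7, 170.9]
force: [-2.2, -0.3, 4.7]
ee_pos: [498.4, 41.8, 170.3]
force: [-1.9, -1.0, 4.5]
ee_pos: [498.4, 41.9, 169.4]
force: [-2.4, -0.5, 5.0]
```

```bash
python3 -m handwheel '0 0 0 0.001 0 0 0.015;0 0 0 0.002 0 0 0.015;0 0 0 0.003 0 0 0.015;0 0 0 0.004 0 0 0.015;0 0 0 0.0045 0 0 0.015' | grep -E "pos|force"
python3 -m handwheel '0 0 0 -0.008 0 0 0.015;0 0 0 -0.012 0.015 0 0.015;0 0 0 -0.012 0.04 0 0.015;0 0 0 -0.012 0.06 0 0.015;0 0 0 -0.012 0.067 0 0.015;0 0 0 -0.012 0.067 0 0.015;0 0 0 -0.009 0.067 0 0.015;0 0 0 -0.007 0.067 0 0.015;0 0 0 -0.005 0.067 0 0.015'| grep -E "pos|force"
for i in 1 2 3; do python3 -m handwheel '0 0 0 0.001 0 0 0.015' | grep -E "pos|force"; done
```

```text
ee_pos: [498.5, 42.2, 165.3]
force: [-2.5, 0.2, 7.2]
ee_pos: [487.1, -22.7, 169.1]
force: [0.1, 0.2, -1.1]
ee_pos: [487.1, -22.7, 168.3]
force: [-0.7, -0.7, 4.0]
ee_pos: [487.1, -22.9, 167.7]
force: [-0.7, -0.1, 4.4]
ee_pos: [487.1, -23.0, 166.9]
force: [-1.4, 0.4, 5.8]
```

```bash
python3 -m handwheel '0 0 0 0.001 0 0 0.015;0 0 0 0.002 0 0 0.015;0 0 0 0.003 0 0 0.015;0 0 0 0.004 0 0 0.015;0 0 0 0.005 0 0 0.015' | grep -E "pos|force"
python3 -m handwheel '0 0 0 -0.008 0 0 0.015;0 0 0 -0.012 -0.015 0 0.015;0 0 0 -0.012 -0.04 0 0.015;0 0 0 -0.012 -0.06 0 0.015;0 0 0 -0.012 -0.067 0 0.015;0 0 0 -0.012 -0.067 0 0.015;0 0 0 -0.009 -0.067 0 0.015;0 0 0 -0.007 -0.067 0 0.015;0 0 0 -0.005 -0.067 0 0.015'| grep -E "pos|force"
for i in 1 2 3; do python3 -m handwheel '0 0 0 0.001 0 0 0.015' | grep -E "pos|force"; done
```

```text
ee_pos: [487.1, -23.3, 162.5]
force: [-2.4, -0.3, 8.7]
ee_pos: [498.4, 41.6, 166.0]
force: [-0.3, -0.4, 2.1]
ee_pos: [498.4, 41.7, 165.4]
force: [-1.7, -0.9, 3.7]
ee_pos: [498.4, 41.8, 164.8]
force: [-1.8, -0.8, 5.6]
ee_pos: [498.4, 42.0, 163.9]
force: [-2.4, -0.2, 5.1]
```

```bash
python3 -m handwheel '0 0 0 0.001 0 0 0.015;0 0 0 0.002 0 0 0.015;0 0 0 0.003 0 0 0.015;0 0 0 0.004 0 0 0.015;0 0 0 0.005 0 0 0.015' | grep -E "pos|force"
python3 -m handwheel '0 0 0 -0.008 0 0 0.015;0 0 0 -0.012 0.015 0 0.015;0 0 0 -0.012 0.04 0 0.015;0 0 0 -0.012 0.06 0 0.015;0 0 0 -0.012 0.067 0 0.015;0 0 0 -0.012 0.067 0 0.015;0 0 0 -0.009 0.067 0 0.015;0 0 0 -0.007 0.067 0 0.015;0 0 0 -0.005 0.067 0 0.015'| grep -E "pos|force"
for i in 1 2 3; do python3 -m handwheel '0 0 0 0.001 0 0 0.015' | grep -E "pos|force"; done
```

```text
ee_pos: [498.5, 42.2, 159.5]
force: [-3.1, 0.9, 8.1]
ee_pos: [487.1, -22.7, 163.1]
force: [0.5, -0.1, 4.9]
ee_pos: [487.2, -22.8, 162.5]
force: [-0.2, -0.5, 4.3]
ee_pos: [487.2, -23.0, 161.8]
force: [-0.8, 0.0, 5.7]
ee_pos: [487.2, -23.1, 161.0]
force: [-1.3, -0.0, 6.4]
```

```bash
python3 -m handwheel '0 0 0 0.001 0 0 0.015;0 0 0 0.002 0 0 0.015;0 0 0 0.003 0 0 0.015;0 0 0 0.004 0 0 0.015;0 0 0 0.005 0 0 0.015' | grep -E "pos|force"
python3 -m handwheel '0 0 0 -0.008 0 0 0.015;0 0 0 -0.012 -0.015 0 0.015;0 0 0 -0.012 -0.04 0 0.015;0 0 0 -0.012 -0.06 0 0.015;0 0 0 -0.012 -0.067 0 0.015;0 0 0 -0.012 -0.067 0 0.015;0 0 0 -0.009 -0.067 0 0.015;0 0 0 -0.007 -0.067 0 0.015;0 0 0 -0.005 -0.067 0 0.015'| grep -E "pos|force"
for i in 1 2 3; do python3 -m handwheel '0 0 0 0.001 0 0 0.015' | grep -E "pos|force"; done
```

```text
ee_pos: [487.1, -23.4, 156.5]
force: [-3.4, -0.5, 8.6]
ee_pos: [498.4, 41.6, 160.0]
force: [-0.3, 0.4, 3.8]
ee_pos: [498.4, 41.7, 159.4]
force: [-1.6, -0.2, 3.8]
ee_pos: [498.4, 41.8, 158.8]
force: [-2.6, -0.3, 5.2]
ee_pos: [498.4, 42.0, 157.9]
force: [-2.1, 0.5, 6.1]
```

```bash
python3 -m handwheel '0 0 0 0.001 0 0 0.015;0 0 0 0.002 0 0 0.015;0 0 0 0.003 0 0 0.015;0 0 0 0.0035 0 0 0.015' | grep -E "pos|force"
for i in 1 2; do python3 -m handwheel '0 0 0 0.0005 0 0 0.015' | grep -E "pos|force"; done
python3 -m handwheel '0 0 0 -0.008 0 0 0.015;0 0 0 -0.012 0.015 0 0.015;0 0 0 -0.012 0.04 0 0.015;0 0 0 -0.012 0.06 0 0.015;0 0 0 -0.012 0.067 0 0.015;0 0 0 -0.012 0.067 0 0.015;0 0 0 -0.009 0.067 0 0.015;0 0 0 -0.007 0.067 0 0.015;0 0 0 -0.005 0.067 0 0.015'| grep -E "pos|force"
for i in 1 2 3; do python3 -m handwheel '0 0 0 0.001 0 0 0.015' | grep -E "pos|force"; done
```

```text
ee_pos: [498.4, 42.2, 154.8]
force: [-2.3, 1.1, 7.5]
ee_pos: [498.4, 42.2, 154.2]
force: [-1.3, -0.3, 6.7]
ee_pos: [498.4, 42.2, 153.7]
force: [-3.4, 0.8, 7.2]
ee_pos: [487.1, -22.7, 157.6]
force: [0.2, -0.2, -0.9]
ee_pos: [487.1, -22.8, 156.7]
force: [-0.5, 0.4, 4.6]
ee_pos: [487.1, -22.9, 156.2]
force: [-1.1, 0.4, 4.3]
ee_pos: [487.1, -23.0, 155.4]
force: [-1.5, -0.1, 6.4]
```

Now I take A (right side) towards home in small steps, watching for the force to rise.

```bash
python3 -m handwheel '0 0 0 0.001 0 0 0.015;0 0 0 0.0015 0 0 0.015' | grep -E "pos|force"
for i in 1 2 3; do python3 -m handwheel '0 0 0 0.0005 0 0 0.015' | grep -E "pos|force"; done
```

```text
ee_pos: [487.1, -23.2, 154.1]
force: [-1.6, -0.2, 6.3]
ee_pos: [487.0, -23.2, 153.6]
force: [-1.2, 1.0, 6.7]
ee_pos: [487.0, -23.2, 153.2]
force: [-1.8, 0.3, 6.8]
ee_pos: [487.0, -23.2, 152.7]
force: [-2.0, 0.8, 8.1]
```

```bash
for i in 1 2 3; do python3 -m handwheel '0 0 0 0.0005 0 0 0.015' | grep -E "pos|force"; done
```

```text
ee_pos: [487.0, -23.2, 152.5]
force: [-3.5, 0.1, 10.1]
ee_pos: [487.0, -23.2, 152.4]
force: [-3.6, 0.7, 13.8]
ee_pos: [487.1, -23.2, 152.3]
force: [-4.5, -0.0, 17.5]
```

A is bottomed: force rises from 10 to 17 N with about 0.2 mm of travel. Now B.

```bash
python3 -m handwheel '0 0 0 -0.008 0 0 0.015;0 0 0 -0.012 -0.015 0 0.015;0 0 0 -0.012 -0.04 0 0.015;0 0 0 -0.012 -0.06 0 0.015;0 0 0 -0.012 -0.067 0 0.015;0 0 0 -0.012 -0.067 0 0.015;0 0 0 -0.009 -0.067 0 0.015;0 0 0 -0.007 -0.067 0 0.015;0 0 0 -0.005 -0.067 0 0.015'| grep -E "pos|force"
for i in 1 2 3; do python3 -m handwheel '0 0 0 0.001 0 0 0.015' | grep -E "pos|force"; done
for i in 1 2 3 ; do python3 -m handwheel '0 0 0 0.0005 0 0 0.015' | grep -E "pos|force"; done
```

```text
ee_pos: [498.3, 41.6, 155.0]
force: [-0.3, 0.3, -0.2]
ee_pos: [498.3, 41.7, 153.9]
force: [0.6, -0.3, -0.9]
ee_pos: [498.4, 41.7, 153.3]
force: [-1.6, -0.8, 3.5]
ee_pos: [498.4, 41.8, 152.8]
force: [-3.0, -0.9, 5.8]
ee_pos: [498.4, 41.9, 152.6]
force: [-3.1, -1.8, 7.8]
ee_pos: [498.4, 41.9, 152.5]
force: [-3.2, -1.6, 10.1]
ee_pos: [498.4, 41.9, 152.4]
force: [-3.7, -1.0, 13.6]
```

B is home too. Next I check and tap the far and near sides the same way.

```bash
python3 -m handwheel '0 0 0 -0.008 0 0 0.015;0 0 0 -0.008 0.015 -0.015 0.015;0 0 0 -0.008 0.033 -0.033 0.015;0 0 0 -0.008 0.033 -0.033 0.015;0 0 0 -0.006 0.033 -0.033 0.015;0 0 0 -0.004 0.033 -0.033 0.015;0 0 0 -0.003 0.033 -0.033 0.015'| grep -E "pos|force"
for i in 1 2 3 4 5 6; do python3 -m handwheel '0 0 0 0.0006 0 0 0.015' | grep -E "pos|force"; done
```

```text
ee_pos: [524.7, 4.6, 153.4]
force: [-1.0, 0.3, -0.7]
ee_pos: [524.8, 4.7, 153.0]
force: [-0.5, 0.2, -1.1]
ee_pos: [525.0, 4.7, 152.6]
force: [-1.0, 0.2, 2.8]
ee_pos: [525.0, 4.7, 152.6]
force: [-1.8, -0.6, 6.4]
ee_pos: [525.0, 4.7, 152.5]
force: [-3.4, 1.1, 9.7]
ee_pos: [525.1, 4.7, 152.4]
force: [-3.6, 1.6, 11.5]
ee_pos: [525.1, 4.6, 152.3]
force: [-4.2, 1.5, 15.4]
```

```bash
python3 -m handwheel '0 0 0 -0.008 0 0 0.015;0 0 0 -0.008 0 0.015 0.015;0 0 0 -0.008 0 0.04 0.015;0 0 0 -0.008 0 0.067 0.015;0 0 0 -0.008 0 0.067 0.015;0 0 0 -0.006 0 0.067 0.015;0 0 0 -0.004 0 0.067 0.015'| grep -E "pos|force"
for i in 1 2 3 4 5 6 7; do python3 -m handwheel '0 0 0 0.0006 0 0 0.015' | grep -E "pos|force"; done
```

```text
ee_pos: [460.6, 16.0, 154.8]
force: [0.3, -0.0, 0.0]
ee_pos: [460.5, 15.9, 153.6]
force: [-0.4, 1.0, -0.6]
ee_pos: [460.4, 15.8, 152.9]
force: [0.4, 0.3, -1.4]
ee_pos: [460.3, 15.8, 152.6]
force: [-0.3, 0.4, 4.8]
ee_pos: [460.3, 15.8, 152.5]
force: [-2.4, 0.1, 8.1]
ee_pos: [460.3, 15.8, 152.4]
force: [-2.2, 0.3, 11.4]
ee_pos: [460.3, 15.8, 152.3]
force: [-3.7, 0.0, 15.5]
ee_pos: [460.3, 15.8, 152.3]
force: [-5.0, 0.2, 18.7]
```

All four sides are home. One last light tap on A and B to the same commanded depth will remove any residual lift.

```bash
python3 -m handwheel '0 0 0 -0.008 0 0 0.015;0 0 0 -0.008 0.015 -0.015 0.015;0 0 0 -0.008 0.033 -0.033 0.015;0 0 0 -0.008 0.033 -0.033 0.015;0 0 0 -0.006 0.033 -0.033 0.015;0 0 0 -0.004 0.033 -0.033 0.015;0 0 0 -0.003 0.033 -0.033 0.015;0 0 0 -0.002 0.033 -0.033 0.015;0 0 0 -0.001 0.033 -0.033 0.015;0 0 0 -0.0005 0.033 -0.033 0.015;0 0 0 0 0.033 -0.033 0.015'| grep -E "pos|force"
python3 -m handwheel '0 0 0 -0.008 0 0 0.015;0 0 0 -0.008 -0.03 0 0.015;0 0 0 -0.008 -0.067 0 0.015;0 0 0 -0.008 -0.067 0 0.015;0 0 0 -0.006 -0.067 0 0.015;0 0 0 -0.004 -0.067 0 0.015;0 0 0 -0.003 -0.067 0 0.015;0 0 0 -0.002 -0.067 0 0.015;0 0 0 -0.001 -0.067 0 0.015;0 0 0 -0.0005 -0.067 0 0.015;0 0 0 0 -0.067 0 0.015'| grep -E "pos|force|time"
python3 -m handwheel '0 0 0 -0.015 0 0 0.015;0 0 0 -0.03 0 0 0.015;0 0 0 -0.05 0 0 0.015' |grep -E "time|pos|force|wid"
python3 - <<'E'
from h import *
s=env.state()
R=Rn.from_euler("xyz",s["ee_rot"],degrees=True).as_matrix();print(R.round(3),rel((437,-257,s["ee_pos"][2])))
im=env.grab_frame("scene")[90:240,260:400];cv2.imwrite("pics/s4.png",cv2.resize(im,None,fx=4,fy=4,interpolation=2)[:,:,::-1])
E
```

```text
ee_pos: [485.4, -21.9, 152.2]
force: [-5.7, -0.1, 17.6]
time_s: 19.72
ee_pos: [497.4, 43.2, 152.3]
force: [-4.7, 0.9, 17.9]
time_s: 19.97
ee_pos: [496.9, 42.6, 199.7]
force: [-0.5, 0.0, -0.3]
gripper_width: 28.2
[[-0.003 -0.177 -0.984]
 [-0.001 -0.984  0.177]
 [-1.     0.001  0.003]] [3.000e-04 3.054e-01 6.000e-03]
```

View pics/s4.png

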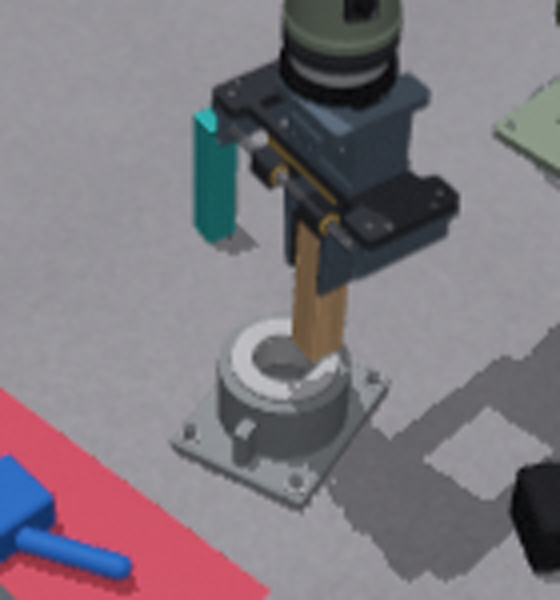

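The picture shows the lip flat on the barrel's top face at (283,355), with the block clear above it. Now I carry the block back to its old place.

```bash
python3 -m handwheel '0 0 0 0 0.02 0 0.015;0 0 0 0 0.055 0.001 0.015;0 0 0 0 0.09 0.002 0.015;0 0 0 0 0.125 0.002 0.015;0 0 0 0 0.16 0.003 0.015;0 0 0 0 0.195 0.004 0.015;0 0 0 0 0.23 0.005 0.015;0 0 0 0 0.265 0.006 0.015;0 0 0 0 0.295 0.006 0.015;0 0 0 0 0.305 0.006 0.015;0 0 0 0 0.305 0.006 0.015;0 0 0 0 0.305 0.006 0.015' | grep -E "pos|force"
python3 -m handwheel '0 0 0 0.02 0 0 0.015;0 0 0 0.045 0 0 0.015;0 0 0 0.07 0 0 0.015;0 0 0 0.09 0 0 0.015;0 0 0 0.105 0 0 0.015;0 0 0 0.113 0 0 0.015;0 0 0 0.116 0 0 0.015;0 0 0 0.118 0 0 0.015;0 0 0 0.118 0 0 0.015;0 0 0 0.118 0 0 0.015' | grep -E "pos|force"
python3 - <<'E'
from h import *
print(Rn.from_euler("xyz",env.state()["ee_rot"],degrees=True).as_matrix().round(4))
E
```

```text
ee_pos: [438.0, -255.6, 199.6]
force: [-0.1, 0.1, -1.3]
ee_pos: [439.3, -255.7, 83.0]
force: [0.5, 0.4, -0.6]
[[ 1.700e-03 -1.748e-01 -9.846e-01]
 [-1.000e-03 -9.846e-01  1.748e-01]
 [-1.000e+00  7.000e-04 -1.800e-03]]
```

```bash
python3 -m handwheel '0 0 0 0.001 0 0 0.015;0 0 0 0.002 0 0 0.015;0 0 0 0.003 0 0 0.015;0 0 0 0.004 0 0 0.015' | grep -E "pos|force"
for i in 1 2 3 4; do python3 -m handwheel '0 0 0 0.0006 0 0 0.015;0 0 0 0.0006 0 0 0.015' | grep -E "pos|force"; done
```

```text
ee_pos: [438.6, -255.7, 78.3]
force: [0.2, -0.1, -0.6]
ee_pos: [438.5, -255.6, 77.4]
force: [-0.5, 0.5, -0.9]
ee_pos: [438.6, -255.7, 76.9]
force: [-0.4, -0.7, -0.2]
ee_pos: [438.7, -255.7, 76.9]
force: [-1.4, 0.9, 3.7]
ee_pos: [438.7, -255.7, 76.8]
force: [-1.8, 0.8, 9.5]
```

The block stands on the bench. Ease the press, open, then rise.

```bash
python3 -m handwheel '0 0 0 -0.001 0 0 0.015;0 0 0 -0.001 0 0 0.028;0 0 0 -0.001 0 0 0.032;0 0 0 -0.001 0 0 0.04;0 0 0 -0.001 0 0 0.06;0 0 0 -0.001 0 0 0.08;0 0 0 -0.001 0 0 0.091;0 0 0 -0.001 0 0 0.091;0 0 0 -0.001 0 0 0.091;0 0 0 -0.001 0 0 0.091;0 0 0 -0.001 0 0 0.091'
python3 -m handwheel '0 0 0 -0.01 0 0 0.091;0 0 0 -0.03 0 0 0.091;0 0 0 -0.06 0 0 0.091;0 0 0 -0.09 0 0 0.091;0 0 0 -0.12 0 0 0.091;0 0 0 -0.15 0 0 0.091;0 0 0 -0.18 0 0 0.091;0 0 0 -0.18 0 0 0.091'
python3 - <<'E'
from h import *
im=env.grab_frame("scene");t=env.grab_frame("top")
b=cv2.imread("pics/scene0.png")[:,:,::-1];a=cv2.imread("pics/top0.png")[:,:,::-1]
for n,u,v in(("scene",b,im),("top",a,t)):
    d=cv2.absdiff(u.copy(),v).max(2);print(n,[cv2.boundingRect(c) for c in cv2.findContours((d>40).astype(np.uint8),0,2)[0] if cv2.contourArea(c)>8])
cv2.imwrite("pics/s5.png",cv2.resize(im[70:270,180:430],None,fx=3,fy=3,interpolation=2)[:,:,::-1])
E
```

```text
time_s: 23.77
ee_pos: [438.6, -255.6, 76.8]
ee_rot: [113.0, 90.0, -77.1]
force: [-0.7, 0.0, 0.4]
gripper_width: 82.3
time_s: 24.43
ee_pos: [441.3, -257.2, 263.9]
ee_rot: [158.6, 89.2, -31.5]
force: [0.5, -0.5, 0.4]
gripper_width: 91.0
scene [(318, 178, 28, 12), (323, 170, 17, 7), (292, 128, 169, 47), (309, 116, 10, 7), (282, 115, 6, 7), (408, 104, 13, 16), (435, 86, 33, 47), (453, 64, 17, 25), (426, 0, 52, 92), (257, 0, 168, 135), (273, 0, 18, 5)]
top [(320, 365, 26, 35), (354, 356, 87, 44), (383, 326, 46, 24), (489, 321, 122, 79), (431, 314, 14, 14), (289, 309, 90, 67), (441, 308, 17, 30), (411, 306, 24, 9), (396, 305, 50, 44), (449, 301, 35, 35), (461, 264, 20, 41), (372, 247, 9, 10), (249, 221, 130, 179), (366, 211, 125, 140)]
```

View pics/s5.png

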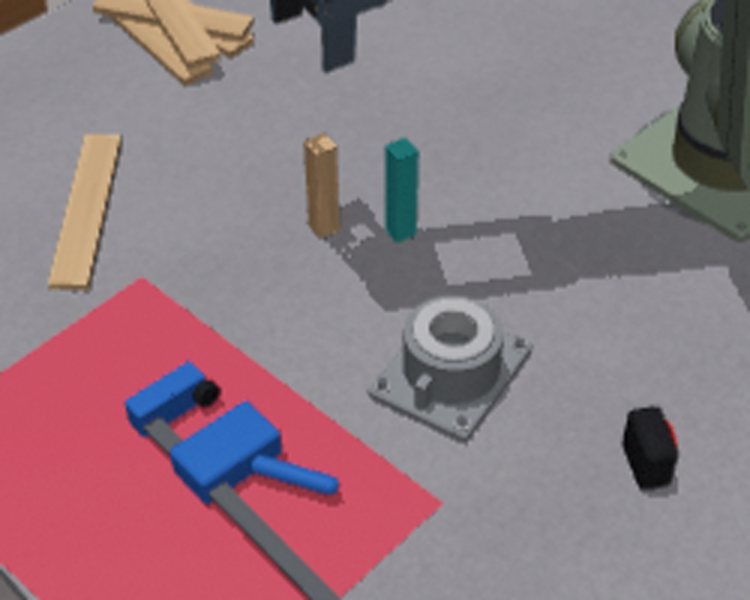

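The block stands upright at (322,185), the lip is flush at (453,330), and the tape, clamp, strip and turquoise block haven't moved. The arm is clear, so I'm handing in.

```bash
python3 -c "
from workcell import env
print(env.job_done())"
```

```text
the job is handed in; nothing more can be done
None
```

The cup is fully down on the housing, and the oak block is standing upright on the bench where it started, clear of the housing. I handed the job in at about 24.5 s of the 67 s allowed.

- **Tapping:** I tapped the lip with the block's lower end, alternating right and left in pushes of about 3–7 mm. The height difference between the two sides stayed at about 4 mm, so the cup cocked by roughly 3–4° at most.
- **Seating check:** The right, left, far and near sides all stopped hard at the same height (tool at 152.3–152.4 mm, within 0.2 mm). The force rose steeply to 14–19 N there, and a second tap on the right and left gave the same result. That is about 0.5 mm lower than I expected; I put it down to the arm giving slightly or the block slipping a little in the grip.
- **Final picture:** The lip looks flush, the block is upright, and the tape, clamp, strip and turquoise block look unmoved. The drill was outside that cropped view, but a before-and-after comparison of the full pictures showed no change there. The comparison did flag changes by the cup, the two blocks and the arm. I put these down to the work itself and to moving shadows.
- **Forces:** The highest wrist force I read was about 19 N, and none of the checks failed.

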